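# Unhook the work carrier from its nest and lay it in the tray

## Task

The steel work carrier is caught in the loading nest, its toe under the keeper jaw and its tongue in the pocket. Grip its post, push it back into the pocket until you feel the stiff buffers (forces kept well under 20 N), tilt the toe end up over the jaw with the tongue still in the pocket, then draw the carrier out and lay it gently and flat, right way up, inside the beech tray beside the pin vice. Leave the pin vice where it is.

Things in the scene. Friction and masses are not known exactly. Their poses are not given: they have to be found in the camera images.
- nest: Fixed aluminium loading nest, base plate 212 x 100 x 8 mm; origin on the worktop, z up, x along its length and away from the robot (within 20 degrees). Roofed pocket at the -x end, keeper jaw at the +x end. The carrier lies on the bed (plate top, z = 8 mm) between them; low cheeks leave tongue and toe 2.5 to 5 mm of play each side. Over 20 N between carrier and nest once it is pushed back (45 N at any time) spoils them.
- pocket_roof (a point): Middle of the lower front edge of the pocket's roof, at nest x = -64 mm, 11.5 mm above the bed. The roof's top is 15.5 mm above the bed, the pocket 35 mm wide inside. The roof stops the tongue (5 mm thick) from being lifted straight out but lets the carrier tilt, toe end up, about 12 degrees about the tongue's tip.
- pocket_spring (a point): Face of the light spring plunger in the pocket, on the bed; at rest it all but touches the tongue's tip. Pushing the carrier towards nest -x takes 3 N and friction (1 to 4 N) to start, plus 0.15 N per mm; two hidden rubber buffers farther in (12 N per mm) then make the force rise sharply. They are met after 5 to 17 mm of push, always 1.5 mm after the toe is free of the jaw.
- end_wall (a point): Inner face of the end wall (7 mm high) at bed height, nest x = +64 mm; the toe's tip stands 0.5 mm from it. The steel jaw plate lies on the wall: 91 mm wide, underside 7.5 mm and top 14.5 mm above the bed. It overlaps the toe by 3.5 to 15.5 mm: jaw and buffers sit on one sliding frame, clamped differently each time and not told, so go by feel.
- carrier_grip (a point): Grip point of the work carrier, 38 mm above its underside, over its middle; axes as the carrier's, at the start as the nest's. Steel plate 86 x 60 x 12 mm (x, y, z) with a toe (5 mm thick, 52 wide, tip at x = +64) and a tongue (5 mm thick, 30 wide, tip at x = -71), flush with the underside; 0.25 to 0.5 kg. Its black grip post, 24 (x) x 14 (y) mm, stands 12 to 54 mm above the underside.
- carrier_toe (a point): Middle of the lower edge of the toe's tip, 64 mm along +x from the carrier's middle, on its underside.
- carrier_tongue (a point): Middle of the lower edge of the tongue's tip, 71 mm along -x from the carrier's middle, on its underside; axes as the carrier's.
- tray: Shallow beech tool tray, fixed on the worktop to the right of the nest, 120 x 252 x 15 mm (x, y, z), origin under its centre, y axis along its length; inside 108 x 240 mm, floor 3 mm above the worktop, walls 15 mm high.
- pin_tool: Pin vice, a slim hand tool 11 x 99 x 9 mm, lying in the tray close to and along its +x long wall (about x = +42 mm in the tray's frame); origin under its centre.

How it is judged:
On the way, in this order (a step that is already met when the one before it is completed fails the run):
1. toe lifted above the top of the jaw while the tongue's tip is still low under the pocket roof (z of carrier_toe in the frame of nest above 0.0235 m and x of carrier_tongue in the frame of nest below -0.066 m and z of carrier_tongue in the frame of nest below 0.014 m), for 0.1 s.
2. carrier drawn out and lifted clear of the nest (z of each of carrier_toe, carrier_tongue in the frame of nest above 0.03 m), for 0.1 s.
At the end, for the whole second after the job is handed in: The carrier lies flat (within 0.06 rad), right way up and still on the floor of the tray, its whole length inside the walls: its middle within 40 mm across and 45 mm along of the tray's centre and its grip point 37 to 45 mm above the worktop (x of carrier_grip in the frame of tray between -0.04 and 0.04 m and y of carrier_grip in the frame of tray between -0.045 and 0.045 m and height (world z) of carrier_grip between 0.037 and 0.045 m and angle between carrier_grip's own z axis and vertical below 0.06 rad and linear speed of carrier below 0.02 m/s); the robot touches nothing.
It fails at once if force between carrier and nest over 20 N while the carrier is pushed back 2 mm or more, or over 45 N at any time ((contact force between carrier and nest above 20 N and x of carrier_tongue in the frame of nest below -0.0735 m) or contact force between carrier and nest above 45 N).
It fails at once if carrier dropped or struck into the tray (touching it while moving faster than 0.35 m/s) (contact force between carrier and tray above 1 N and linear speed of carrier above 0.35 m/s).
It fails at once if pin vice moved more than 20 mm (distance of pin_tool from where it was at the start of the episode above 0.02 m).
It also fails if it takes over 58 s, if anything falls off the work surface, if the arm or the gripper's body presses on something with over 40 N, if the wrist force passes 120 N, or if a joint passes its speed limit or range.

## Robot

A 6-joint arm with a two-finger parallel gripper is mounted at the origin on a cart in front of the work surface, level with it; the furniture and walls round the work are solid. World frame = base frame: x ahead of the robot, y to its left, z up, the work surface at z = 0. Lengths are in m, angles in rad, forces in N, time in s.
With the tool pointing down it reaches from about 0.325 to 0.775 m from the base axis. Payload 5.5 kg.
Tool frame: the origin (TCP) lies between the finger pads; the fingertips stand 8 mm ahead of it and the grasp point (between the pads) lies 11 mm behind it (tcp_to_tips is the distance from the TCP to the fingertips, in m); z points along the fingers, y is the direction in which the jaws open and shut (so a half turn about z gives the same grasp; the last joint's range is limited). The gripper opens to 88 mm and grips with 3 to 60 N. Pads are 20 mm wide; open, the fingers measure 115 mm over their backs; the gripper's body (75 mm by 178 mm) begins 61 mm behind the grasp point.
Start: joints at [1.052, 0.091, 1.231, -0, 1.82, -0.057], TCP at [0.267, 0.537, 0.231] pointing down, gripper open.
Joint ranges: [-2.87, 2.87], [-0.86, 2.18], [0.17, 2.46], [-1.51, 4.65], [0.06, 2.69], [-2.65, 2.65]. Speed limits (rad/s): [2.57, 2.57, 3.01, 3.14, 3.14, 3.14].

## Interface

Orientations are given as a unit quaternion [w, x, y, z].
In Python, from bench import * gives the robot as it stands. Calls block until the motion is done:
- move_to(position, orientation): joint-space move of the TCP to a pose.
- move_l(position, speed=0.15, orientation=None): straight line of the TCP; orientation=None keeps the orientation; speed is the mean speed in m/s.
- movej(angles): joint-space move.
- gripper_open() and close(): open the fingers fully, or close them until they stop; the grip force is fixed at half the most.
- hold(seconds).
- inverse_kinematics(position, orientation): joint angles nearest the present ones, or None.
- state(): the state.
- get_image(name): name is "scene" or "top"; returns a dict with "frame" (400x640x3 uint8, blue, green, red), "depth" (400x640 float32, m along the optical axis (not along the pixel's ray), 0 where there is no reading), "camera_matrix" (3x3 intrinsics, pixels), "view" (4x4, takes a point from world to camera coordinates). Camera axes: x right, y up, looking along -z (the intrinsics and any distortion apply to the point x, -y, -z); pixel columns grow to the right and rows downward; lengths in m; the calibration is good to about 2 mm. A picture is of the moment at which its call begins.
A pose or a line that the arm cannot do raises IKError and nothing moves.
- job_done(): hands the job in, once; it reports no verdict.
The state is a dict: "time": time; "joint_pos": joint angles; "dq": joint speeds; "joint_torque": joint torques, N m; "ee_pos": TCP position; "ee_rot": TCP orientation; "ft_force": force on the tool from outside, world axes, zero at the start; "moment": the same for the moment, N m; "finger_gap": finger opening in m.
Only numpy, scipy, OpenCV 4.12 (cv2) and the standard library are available. Lean on these libraries where they do the work, as an engineer would, in place of code of your own. Each camera call takes 0.05 s, during which the arm holds its last target. There are 200 camera calls.

## Working session

There is one attempt and no reset: what is moved stays moved. The work goes in short steps, each a Python script; the robot and the scene stay as the last script left them, time stands still between calls to the robot, and variables do not carry over. Pictures are saved under pics/ and viewed, on a budget of 10 in all, crops included, one or two more only if the job needs it, and the job is handed in when it is done.

```bash
ls; mkdir -p pics; python3 - <<'E'
from bench import *
import cv2,numpy as np
s=state();print(s)
for n in("top","scene"):
    d=get_image(n);cv2.imwrite(f"pics/{n}0.png",d["frame"]);np.savez(f"{n}0.npz",**d);print(d["camera_matrix"],d["view"],d.keys())
E
```

```text
pics
{'time': 0.0, 'joint_pos': array([ 1.05228916e+00,  9.18264064e-02,  1.23185981e+00,  2.22922839e-05,
        1.81980615e+00, -5.67035825e-02]), 'dq': array([ 0.00121179, -0.00035929, -0.0020803 , -0.00033679, -0.00144789,
       -0.00109822]), 'joint_torque': array([-2.35398547e-04, -4.46458590e+01, -4.06447399e+01,  6.95749302e-02,
        2.95064854e-02, -1.25399465e-04]), 'ee_pos': array([0.26719583, 0.53690784, 0.22954103]), 'ee_rot': array([-2.79795249e-04,  2.28852707e-01,  9.73460598e-01, -9.07779983e-04]), 'ft_force': array([-0.76493223,  0.15522123,  0.66197187]), 'moment': array([ 0.05324384, -0.03267047,  0.0403723 ]), 'finger_gap': 0.08799433222548297}
[[394.68446909   0.         315.79167367]
 [  0.         394.68446909 202.00520786]
 [  0.           0.           1.        ]] [[ 0.02482519 -0.99963324 -0.01082077 -0.26495351]
 [ 0.98354897  0.02248556  0.17923677 -0.54099746]
 [-0.17892772 -0.01509234  0.98374646 -0.82789138]
 [ 0.          0.          0.          1.        ]] dict_keys(['frame', 'depth', 'camera_matrix', 'view'])
[[506.94815628   0.         312.03390466]
 [  0.         506.94815628 196.35141604]
 [  0.           0.           1.        ]] [[-7.64035743e-01 -6.45173676e-01 -5.57277026e-04  2.55293623e-01]
 [ 4.61019605e-01 -5.46558329e-01  6.99095786e-01 -4.15584661e-01]
 [-4.51342782e-01  5.33877252e-01  7.15027812e-01 -5.02642048e-01]
 [ 0.00000000e+00  0.00000000e+00  0.00000000e+00  1.00000000e+00]] dict_keys(['frame', 'depth', 'camera_matrix', 'view'])
```

View pics/top0.png

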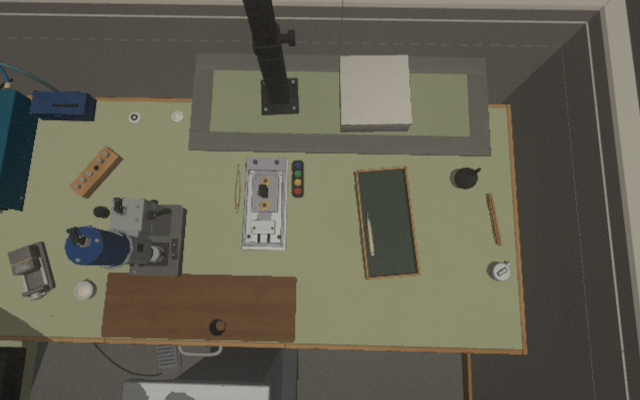

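View pics/scene0.png

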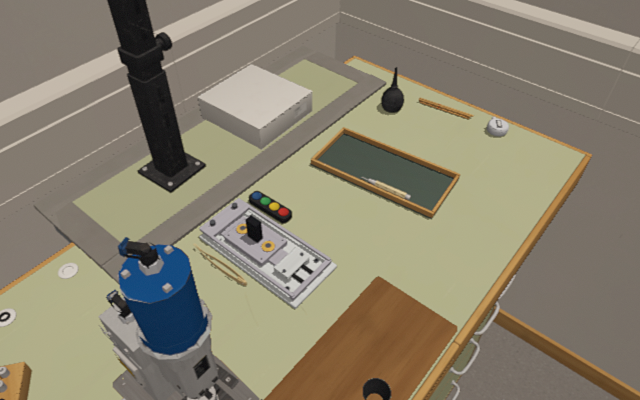

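The top view shows the nest at about (265,203), with the post at (263,190). The tray is at about (387,222), with the pin vice near (370,235) along its left wall. In the scene view the post is at about (254,229). Next I'll enlarge the crops.

```bash
python3 - <<'E'
import cv2,numpy as np
t=cv2.imread("pics/top0.png");s=cv2.imread("pics/scene0.png")
a=cv2.resize(t[150:255,235:295],None,fx=5.5,fy=5.5,interpolation=cv2.INTER_CUBIC)
b=cv2.resize(s[185:310,190:345],None,fx=3,fy=3,interpolation=cv2.INTER_CUBIC)
o=np.zeros((580,800,3),np.uint8);o[:a.shape[0],:a.shape[1]]=a;o[:b.shape[0],335:335+b.shape[1]]=b
cv2.imwrite("pics/crop0.png",o)
d=np.load("top0.npz");print(np.round(d["depth"][195:210:7,262:268],3))
E
```

```text
[[0.871 0.869 0.87  0.873 0.884 0.901]
 [0.905 0.904 0.899 0.9   0.903 0.903]
 [0.9   0.898 0.899 0.898 0.898 0.901]]
```

View pics/crop0.png

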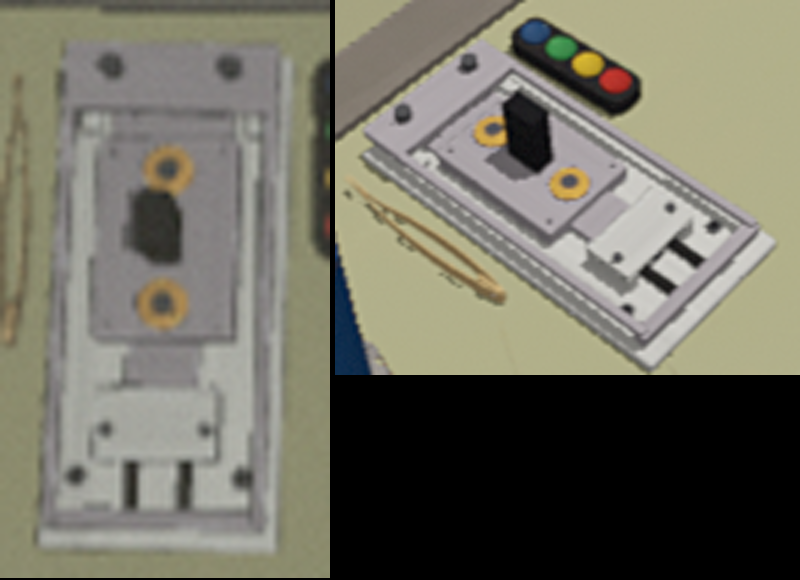

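The crops show the jaw at the far end with two bolts, the roof at the near end, two orange rings on the carrier and the black post. I'll measure these in both views.

```bash
cat > geo.py <<'E'
import numpy as np,cv2
def ray(d,u,v):
    K,V=d["camera_matrix"],d["view"];R,t=V[:3,:3],V[:3,3]
    c=np.array([(u-K[0,2])/K[0,0],-(v-K[1,2])/K[1,1],-1.]);return -R.T@t,R.T@c
def onz(d,u,v,z):
    o,r=ray(d,u,v);return o+r*(z-o[2])/r[2]
def proj(d,p):
    K,V=d["camera_matrix"],d["view"];c=V[:3,:3]@np.asarray(p)+V[:3,3]
    return np.array([K[0,2]-K[0,0]*c[0]/c[2],K[1,2]+K[1,1]*c[1]/c[2]])
def tri(d1,p1,d2,p2):
    o1,r1=ray(d1,*p1);o2,r2=ray(d2,*p2);A=np.c_[r1,-r2];s=np.linalg.lstsq(A,o2-o1,rcond=None)[0]
    a,b=o1+s[0]*r1,o2+s[1]*r2;return (a+b)/2,np.linalg.norm(a-b)
def blobs(m,n,amin=8):
    k,l,st,c=cv2.connectedComponentsWithStats(m.astype(np.uint8));i=[j for j in range(1,k) if st[j,4]>=amin]
    i.sort(key=lambda j:-st[j,4]);return [(c[j],st[j]) for j in i[:n]],l
E
python3 - <<'E'
from geo import *
T=np.load("top0.npz");S=np.load("scene0.npz")
R={}
for n,d,(x0,x1,y0,y1) in(("top",T,(248,285,170,212)),("scene",S,(225,300,205,262))):
    f=d["frame"];h=cv2.cvtColor(f,cv2.COLOR_BGR2HSV);w=np.zeros(h.shape[:2],bool);w[y0:y1,x0:x1]=1
    o=w&(h[...,0]>8)&(h[...,0]<30)&(h[...,1]>90)&(h[...,2]>90)
    # fill ring: contour enclosing circle centre via bbox/ellipse
    cs=sorted(cv2.findContours(o.astype(np.uint8),cv2.RETR_EXTERNAL,cv2.CHAIN_APPROX_NONE)[0],key=cv2.contourArea)[-2:]
    R[n]=[]
    for c in cs:
        hull=cv2.convexHull(c);m=cv2.moments(hull);p=(m["m10"]/m["m00"],m["m01"]/m["m00"]);R[n].append(p)
        print(n,"ring",np.round(p,2),cv2.contourArea(hull),np.round(onz(d,*p,.020),4))
    b,l=blobs(w&(h[...,2]<45),2,20)
    for c,s in b:print(n,"dark",c,s)
    if n=="scene":
        for r in range(212,262,2):print(r,np.where(w[r]&(h[r,:,2]<45))[0][[0,-1]] if (w[r]&(h[r,:,2]<45)).any() else "")
k=lambda l:sorted(l,key=lambda p:p[1])
for a,b in zip(k(R["top"]),k(R["scene"])):print("tri",tri(T,a,S,b))
# tray: dark interior
f=T["frame"];h=cv2.cvtColor(f,cv2.COLOR_BGR2HSV);g=f.astype(int)
w=np.zeros(h.shape[:2],bool);w[160:285,350:425]=1
br=w&(h[...,0]>5)&(h[...,0]<25)&(h[...,1]>100)&(h[...,2]>60)
c=max(cv2.findContours(br.astype(np.uint8),cv2.RETR_EXTERNAL,cv2.CHAIN_APPROX_NONE)[0],key=lambda c:cv2.boundingRect(c)[2]*cv2.boundingRect(c)[3])
P=np.array([onz(T,*q[0],.015)[:2]*1000 for q in c],np.float32);print("tray",cv2.minAreaRect(P))
pv=w&(h[...,2]>110)&~br;b,_=blobs(pv,3,10)
for c,s in b:print("pin?",c,s,onz(T,*c,.008))
E
```

```text
top ring [265.09 180.66] 49.0 [ 0.5997 -0.133   0.02  ]
top ring [264.03 204.73] 50.0 [ 0.5431 -0.1333  0.02  ]
scene ring [241.49 228.51] 78.0 [ 0.5983 -0.1338  0.02  ]
scene ring [267.74 245.85] 99.0 [ 0.5404 -0.1353  0.02  ]
scene dark [253.83050847 228.69152542] [246 216  16  26 295]
scene dark [273.745 213.435] [254 205  37  18 200]
212 [265 290]
214 [268 290]
216 [250 290]
218 [248 289]
220 [246 287]
222 [246 284]
224 [247 260]
226 [247 260]
228 [247 260]
230 [248 260]
232 [248 261]
234 [248 261]
236 [249 261]
238 [251 261]
240 [254 259]
242 
244 
246 
248 
250 
252 
254 
256 
258 
260 
tri (array([ 0.59896903, -0.13345071,  0.02011557]), np.float64(0.001584450192283036))
tri (array([ 0.54156243, -0.13427385,  0.02064705]), np.float64(0.003334648501091555))
tray ((512.5911865234375, -413.3633117675781), (249.7233428955078, 119.30500793457031), 6.290459632873535)
pin? [389.64662757 220.29765396] [ 350  160   75  125 3410] [ 0.51554603 -0.42191181  0.008     ]
pin? [370.32786885 237.95081967] [367 219   7  37 122] [ 0.47396508 -0.37765074  0.008     ]
```

```bash
python3 - <<'E'
from geo import *
T=np.load("top0.npz");S=np.load("scene0.npz")
h=cv2.cvtColor(T["frame"],cv2.COLOR_BGR2HSV)
w=np.zeros(h.shape[:2],bool);w[154:254,238:291]=1
m=(w&(h[...,1]<45)&(h[...,2]>90)).astype(np.uint8)
c=max(cv2.findContours(m,cv2.RETR_EXTERNAL,cv2.CHAIN_APPROX_NONE)[0],key=cv2.contourArea)
P=np.array([onz(T,*q[0],.008)[:2]*1000 for q in c],np.float32);print("nest",cv2.minAreaRect(P))
P[:,0]
# side lines: row-wise extreme
for side in(0,-1):
    L=np.array([onz(T,np.where(m[r])[0][side],r,.012)[:2] for r in range(172,240)])
    p=np.polyfit(L[:,0],L[:,1],1);print("side yaw deg",np.degrees(np.arctan(p[0])),p[0]*.57+p[1],np.std(L[:,1]-np.polyval(p,L[:,0])))
a=np.radians(1.5);R=np.array([[np.cos(a),-np.sin(a)],[np.sin(a),np.cos(a)]])
for n,d in(("top",T),("scene",S)):
    f=d["frame"].copy();z=6 if n=="top" else 5
    x0,y0=(235,150) if n=="top" else (190,185);x1,y1=(300,255) if n=="top" else (345,310)
    f=cv2.resize(f[y0:y1,x0:x1],None,fx=z,fy=z,interpolation=cv2.INTER_CUBIC)
    if n=="top":f=f[:600]
    def poly(q,zz,col):
        pts=[(proj(d,[*(np.array([.5700,-.1337])+R@np.array(v)),zz])-[x0,y0]+.5)*z for v in q]
        cv2.polylines(f,[np.int32(np.round(pts))],True,col,1)
    bx=lambda a,b,c,e:[(a,c),(b,c),(b,e),(a,e)]
    poly(bx(-.012,.012,-.007,.007),.062,(0,0,255));poly(bx(-.012,.012,-.007,.007),.020,(255,0,255))
    poly(bx(-.043,.043,-.03,.03),.020,(0,255,0));poly(bx(-.106,.106,-.05,.05),.008,(255,0,0))
    cv2.imwrite(f"pics/ov_{n}.png",f); print(f.shape)
a=cv2.imread("pics/ov_top.png");b=cv2.imread("pics/ov_scene.png");b=cv2.resize(b,None,fx=.53,fy=.53,interpolation=cv2.INTER_AREA) if 0 else b[:600,130:540]
o=np.zeros((600,800,3),np.uint8);o[:a.shape[0],:390]=a[:,:390];o[:b.shape[0],390:]=b[:,:410];cv2.imwrite("pics/ov.png",o)
E
```

```text
nest ((550.7367553710938, -133.77359008789062), (220.09719848632812, 101.8801498413086), 0.35096919536590576)
side yaw deg 0.29538666235295663 -0.08483688374711366 0.0006631929657511949
side yaw deg 0.5265859437022303 -0.18369102483073102 0.0006929801774074997
(600, 390, 3)
(625, 775, 3)
```

View pics/ov.png

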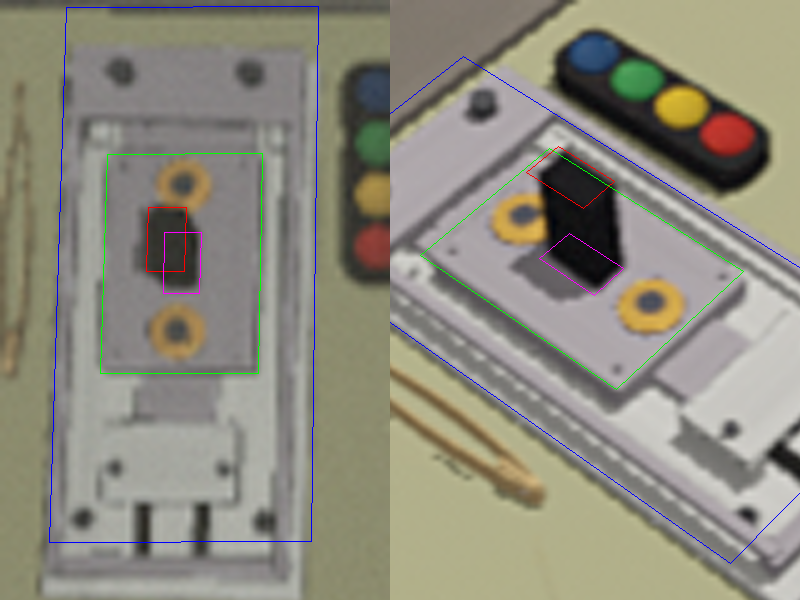

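The post fits the overlay to within about 2 mm, and the nest yaw is about 0.5°. Before sweeping across, I'll check the height of the obstacle between the start pose and the nest.

```bash
python3 - <<'E'
from geo import *
from bench import inverse_kinematics,state
T=np.load("top0.npz");D=T["depth"];K,V=T["camera_matrix"],T["view"]
v,u=np.mgrid[:400,:640];c=np.stack([(u-K[0,2])*D/K[0,0],-(v-K[1,2])*D/K[1,1],-D],-1)
W=(c-V[:3,3])@V[:3,:3];ok=D>0
for y0 in np.arange(-.5,.65,.1):
    r=[]
    for x0 in np.arange(.2,.9,.1):
        m=ok&(abs(W[...,0]-x0-.05)<.05)&(abs(W[...,1]-y0-.05)<.05)
        r.append("%5.2f"%np.percentile(W[...,2][m],99.5) if m.any() else "  -  ")
    print("y%.1f"%y0,r)
print(state()["time"])
for p in((.569,-.1338,.2),(.51,-.41,.2),(.4,.4,.4),(.27,.5,.45)):print(p,inverse_kinematics(p,[0,.7071,.7071,0]))
E
```

```text
y-0.5 [' 0.00', ' 0.02', ' 0.02', ' 0.02', ' 0.02', ' 0.06', ' 0.06']
y-0.4 [' 0.00', ' 0.02', ' 0.02', ' 0.02', ' 0.02', ' 0.06', ' 0.06']
y-0.3 [' 0.01', ' 0.01', ' 0.00', ' 0.02', ' 0.02', ' 0.02', ' 0.26']
y-0.2 [' 0.01', ' 0.01', ' 0.03', ' 0.06', ' 0.03', ' 0.38', ' 0.35']
y-0.1 [' 0.03', ' 0.01', ' 0.02', ' 0.02', ' 0.02', ' 0.01', ' 0.01']
y-0.0 [' 0.01', ' 0.30', ' 0.33', ' 0.17', ' 0.01', ' 0.01', ' 0.01']
y0.1 [' 0.01', ' 0.30', ' 0.33', ' 0.20', ' 0.00', ' 0.01', ' 0.00']
y0.2 [' 0.01', ' 0.02', ' 0.00', ' 0.04', ' 0.04', ' 0.05', ' 0.00']
y0.3 [' 0.04', ' 0.05', ' 0.05', ' 0.03', ' 0.00', ' 0.05', ' 0.00']
y0.4 [' 0.04', ' 0.05', ' 0.05', ' 0.08', ' 0.09', ' 0.09', ' 0.08']
y0.5 ['  -  ', '  -  ', '  -  ', '  -  ', '  -  ', '  -  ', ' 0.02']
y0.6 ['  -  ', '  -  ', '  -  ', '  -  ', '  -  ', '  -  ', '  -  ']
0.1
(0.569, -0.1338, 0.2) [-2.89153775e-01  4.51355628e-02  1.33283407e+00 -4.44089210e-16
  1.76362302e+00 -2.89153775e-01]
(0.51, -0.41, 0.2) [-7.29109357e-01  2.35846168e-01  1.12458817e+00 -4.44089210e-16
  1.78115831e+00 -7.29109357e-01]
(0.4, 0.4, 0.4) [ 7.25257840e-01  1.06554344e-01  9.05978201e-01 -4.44089210e-16
  2.12906011e+00  7.25257840e-01]
(0.27, 0.5, 0.45) [ 1.01579374e+00  1.82411353e-01  7.24685439e-01 -4.44089210e-16
  2.23449586e+00  1.01579374e+00]
```

```bash
cat > rob.py <<'E'
import numpy as np
from scipy.spatial.transform import Rotation as Rn
from bench import *
YAW=np.radians(0.5);C=np.array([.5700,-.1338])
def quat(yaw,tilt=0):
    """tool down, tool y along nest x at yaw; tilt>0 raises the +x end"""
    c,s=np.cos(yaw),np.sin(yaw)
    R=Rn.from_matrix(np.array([[-s,c,0],[c,s,0],[0,0,-1]]))
    R=Rn.from_rotvec(-tilt*np.array([-s,c,0]))*R
    q=R.as_quat();return np.array([q[3],q[0],q[1],q[2]])
def ft(n=5):
    f=[]
    for _ in range(n):
        hold(.02);f.append(state()["ft_force"])
    return np.mean(f,0)
E
python3 - <<'E'
from geo import *
T=np.load("top0.npz");D=T["depth"];K,V=T["camera_matrix"],T["view"]
v,u=np.mgrid[:400,:640];c=np.stack([(u-K[0,2])*D/K[0,0],-(v-K[1,2])*D/K[1,1],-D],-1)
W=(c-V[:3,3])@V[:3,:3]
m=(D>0)&(W[...,2]>.04)&(W[...,0]>.25)&(W[...,0]<.7)&(W[...,1]>-.1)&(W[...,1]<.3)
for z in(.04,.1,.2,.3):
    k=m&(W[...,2]>z);print(z,np.percentile(W[k],[.5,99.5],axis=0).round(3).tolist())
from rob import *
q=quat(YAW);s=state()
# plan check
a=inverse_kinematics(s["ee_pos"]*[1,1,0]+[0,0,.47],s["ee_rot"]);b=inverse_kinematics([.569,-.1338,.47],q);print(a,b)
E
```

```text
0.04 [[0.393, 0.05, 0.043], [0.54, 0.135, 0.331]]
0.1 [[0.393, 0.049, 0.105], [0.522, 0.135, 0.331]]
0.2 [[0.392, 0.067, 0.207], [0.458, 0.129, 0.331]]
0.3 [[0.395, 0.071, 0.3], [0.454, 0.129, 0.333]]
[ 1.05228984e+00  3.25379491e-01  5.13638139e-01  5.51118421e-06
  2.30428924e+00 -5.66858758e-02] [-2.89153775e-01  2.70470213e-01  5.81001137e-01 -4.44089210e-16
  2.29012130e+00 -2.97880421e-01]
```

```bash
python3 - <<'E'
from rob import *
q=quat(YAW);s=state();p=s["ee_pos"]
try: move_l([p[0],p[1],.47],.25)
except Exception as e: print(e);raise
move_to([.569,-.1338,.47],q)
move_l([.569,-.1338,.12],.2)
hold(.2);s=state();print(s["time"],s["ee_pos"],s["joint_pos"],ft())
import cv2
d=get_image("top");e=get_image("scene")
o=np.zeros((600,800,3),np.uint8)
a=cv2.resize(d["frame"][130:260,215:315],None,fx=4,fy=4,interpolation=cv2.INTER_CUBIC);b=cv2.resize(e["frame"][130:310,170:345],None,fx=2.28,fy=2.28)
o[:a.shape[0],:400]=a;o[:b.shape[0],400:400+b.shape[1]]=b[:,:400];cv2.imwrite("pics/above.png",o)
E
```

```text
5.9083 [ 0.56930715 -0.13394202  0.12071756] [-2.89209060e-01  5.53475789e-02  1.46243245e+00 -4.76996586e-05
  1.62263778e+00 -2.97897451e-01] [ 0.02514107 -0.05843713 -0.1226711 ]
```

View pics/above.png

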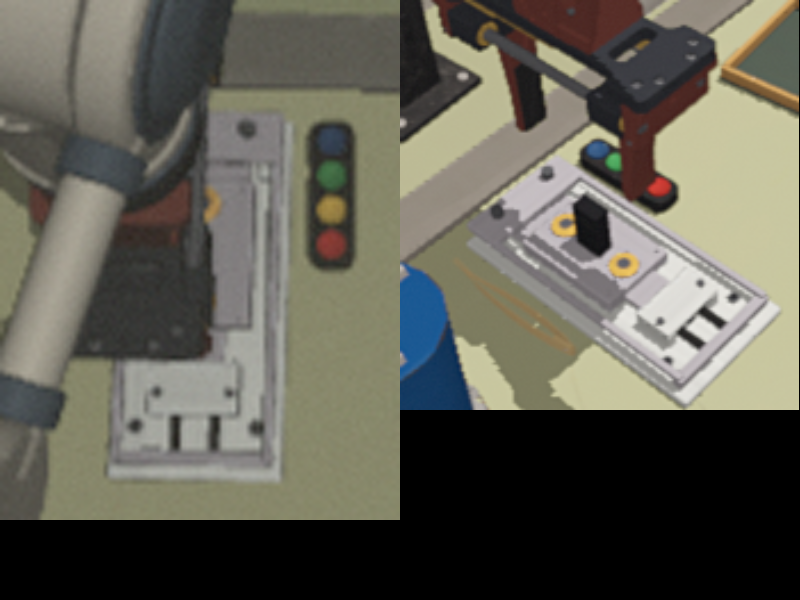

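The fingers straddle the post along nest x, aligned as planned. Next I'll descend and close.

```bash
python3 - <<'E'
from rob import *
f0=ft(8)
move_l([.569,-.1338,.055],.1);f=ft(3)-f0;print(f)
if abs(f).max()<2:
    move_l([.569,-.1338,.038],.04);f=ft(3)-f0;print(f,state()["ee_pos"])
    if abs(f).max()<2:
        close();hold(.2);s=state();print(s["time"],s["finger_gap"],s["ee_pos"],ft()-f0,s["moment"])
np.save("f0.npy",f0)
E
```

```text
[ 0.11311574 -1.12206762  0.43529982]
[ 0.03478103 -0.69351092  0.34162532] [ 0.56902338 -0.13381557  0.03802884]
8.9 0.023561058471488653 [ 0.56950507 -0.13372877  0.03809569] [ 4.04209761 -0.17331839 -1.88102731] [-0.02215961 -0.66251714 -0.0489497 ]
```

```bash
python3 - <<'E'
from rob import *
f0=np.load("f0.npy");u=np.array([np.cos(YAW),np.sin(YAW),0]);s0=state()["ee_pos"].copy()
p0=np.array([.569,-.1338,.0380]);log=[]
for i in range(1,60):
    move_l(p0-u*.0005*i,.01)
    f=ft(2)-f0;d=(s0-state()["ee_pos"])@u*1000
    log.append((d,f[0]));print(i,round(d,2),f.round(1),end=" | ")
    base=np.median([v for _,v in log[-10:]])
    if f[0]>14 or (len(log)>8 and f[0]-base>4):break
s=state();print("\n",s["time"],s["ee_pos"],s["moment"],s["finger_gap"]);np.save("cmd.npy",p0-u*.0005*i)
E
```

```text
1 0.77 [ 4.5 -0.2 -1.2] | 2 1.34 [ 4.8 -0.4 -1. ] | 3 1.86 [ 4.5  0.1 -1.8] | 4 2.33 [ 4.9  0.2 -1.6] | 5 2.87 [ 4.4 -0.6 -1.2] | 6 3.34 [ 4.6  0.1 -2.2] | 7 3.82 [ 4.5  0.2 -2. ] | 8 4.32 [ 5.2  0.5 -1.8] | 9 4.79 [ 4.7  0.2 -1.9] | 10 5.29 [ 4.4  0.3 -1.4] | 11 5.76 [ 4.7  0.1 -2.1] | 12 6.25 [ 4.4 -0.7 -1.9] | 13 6.72 [ 5.6 -0.  -0.9] | 14 7.2 [ 5.1  0.3 -1.8] | 15 7.68 [ 4.9  0.3 -2.5] | 16 8.18 [ 6.   0.3 -1.9] | 17 8.68 [ 4.9 -0.2 -1.9] | 18 9.16 [ 5.3  1.  -1.8] | 19 9.61 [ 5.6 -0.5 -2. ] | 20 10.11 [ 5.2  0.5 -2.3] | 21 10.33 [ 6.9 -0.6 -3.3] | 22 10.45 [ 7.7 -0.1 -3.4] | 23 10.63 [ 8.8  0.1 -3. ] | 24 10.78 [10.2 -0.  -4.2] | 
 15.7833 [ 0.5586106  -0.13386755  0.03843088] [ 0.00968394 -1.97832229 -0.018731  ] 0.024065845075515364
```

The buffers were met clearly at about 10 mm of push: force rose from 5 N to 10 N over 0.7 mm of travel. I'll back off slightly, then tilt about the tongue's tip.

```bash
cat >> rob.py <<'E'
def tcp_of(tip,th,yaw=YAW):
    u=np.array([np.cos(yaw),np.sin(yaw),0]);z=np.array([0,0,1.]);c,s=np.cos(th),np.sin(th)
    return tip+.071*(c*u+s*z)+.030*(c*z-s*u)
E
python3 - <<'E'
from rob import *
f0=np.load("f0.npy");u=np.array([np.cos(YAW),np.sin(YAW),0])
p=np.load("cmd.npy")+u*.001;move_l(p,.01);tip=p-.071*u-[0,0,.030]
print(0,(ft(3)-f0).round(1))
for k in range(1,10):
    th=np.radians(k)
    move_l(tcp_of(tip,th),.02,quat(YAW,th));f=ft(2)-f0;s=state()
    print(k,f.round(1),s["moment"].round(2),((s["ee_pos"]-tcp_of(tip,th))*1000).round(2))
    if f[2]<-13 or f[0]>14 or f[0]<-6:print("STOP");break
np.savez("tilt.npz",tip=tip,th=th);print(s["time"],s["finger_gap"],s["ee_rot"],quat(YAW,th))
E
```

```text
0 [ 7.9 -0.1 -3.6]
1 [ 7.8  0.4 -3.6] [ 0.01 -1.52 -0.08] [0.9  0.03 0.26]
2 [ 7.3 -0.6 -3.5] [-0.   -1.55 -0.06] [0.91 0.04 0.24]
3 [ 8.3  0.3 -4.3] [ 0.05 -1.6  -0.02] [0.97 0.04 0.28]
4 [ 8.3 -0.1 -3.5] [ 0.05 -1.64 -0.04] [1.01 0.   0.32]
5 [ 8.8  0.  -4.1] [ 0.03 -1.69 -0.03] [1.04 0.03 0.33]
6 [ 9.   0.1 -4.1] [ 0.07 -1.69 -0.  ] [1.07 0.06 0.34]
7 [ 8.8 -0.1 -4.3] [ 0.04 -1.76  0.  ] [1.1  0.07 0.33]
8 [ 9.5  0.3 -4.9] [ 0.  -1.8 -0. ] [1.12 0.03 0.38]
9 [10.3  0.2 -4.9] [ 0.   -1.81 -0.02] [1.14 0.04 0.39]
18.6333 0.024179828878937767 [0.0564395  0.7017863  0.70786775 0.05686659] [0.05523636 0.70184448 0.70799611 0.0557205 ]
```

```bash
python3 - <<'E'
from rob import *
import cv2
e=get_image("scene")
cv2.imwrite("pics/tilt.png",cv2.resize(e["frame"][180:310,185:345],None,fx=4,fy=4,interpolation=cv2.INTER_CUBIC))
E
```

```text
(no output)
```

View pics/tilt.png

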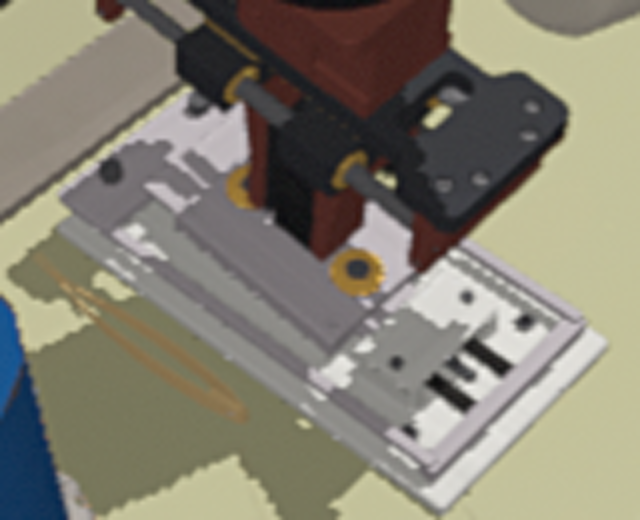

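The carrier is tilted: the gap under its near edge widens from (330,350) to (190,200). The toe is above the jaw and the tongue still under the roof. Next I'll draw it out along its own axis and then lift.

```bash
python3 - <<'E'
from rob import *
f0=np.load("f0.npy");u=np.array([np.cos(YAW),np.sin(YAW),0]);D=np.load("tilt.npz");tip,th=D["tip"],float(D["th"])
a=np.cos(th)*u+np.sin(th)*np.array([0,0,1]);q=quat(YAW,th)
ok=True
for k in np.arange(3,28,3):
    t=tip+a*k/1000;move_l(tcp_of(t,th),.03,q);f=ft(1)-f0;print(k,f.round(1),end=" | ")
    if k>3 and (abs(f[0])>12 or f[2]<-12 or f[2]>8):ok=False;print("STOP");break
if ok:
    t=tip+a*.027;p=tcp_of(t,th)
    for dz in(.006,.015,.03,.06):
        move_l(p+[0,0,dz],.06,q);f=ft(1)-f0;print(dz,f.round(1),end=" | ")
        if f[2]<-12:print("STOP");ok=False;break
if ok: move_l(p+[0,0,.11],.1,quat(YAW,0));print(ft(3)-f0)
s=state();print(s["time"],s["ee_pos"],s["finger_gap"],s["moment"])
E
```

```text
3 [ 5.1  0.5 -3. ] | 6 [ 3.8 -0.  -5.8] | 9 [ 3.6 -0.4 -6.7] | 12 [ 2.6 -0.2 -4.9] | 15 [-0.  -0.9 -5. ] | 18 [-1.  -0.7 -4.3] | 21 [-0.8 -0.5 -3.9] | 24 [ 1.  -0.7 -5.4] | 27 [-0.6 -0.9 -4.9] | 0.006 [-0.3 -1.5 -3.8] | 0.015 [-0.9 -0.3 -4.4] | 0.03 [-0.   0.1 -4.5] | 0.06 [-0.9 -0.5 -4.2] | [-0.93628429 -0.68069401 -4.76786073]
23.45 [ 0.57861594 -0.1335945   0.16159311] 0.02366097705868932 [-0.07353943  0.0633102   0.02021476]
```

```bash
python3 - <<'E'
from geo import *
S=np.load("scene0.npz");h=cv2.cvtColor(S["frame"],cv2.COLOR_BGR2HSV)
w=np.zeros(h.shape[:2],bool);w[120:222,300:470]=1
br=w&(h[...,0]>5)&(h[...,0]<25)&(h[...,1]>100)&(h[...,2]>60)
c=max(cv2.findContours(br.astype(np.uint8),cv2.RETR_EXTERNAL,cv2.CHAIN_APPROX_NONE)[0],key=lambda c:cv2.boundingRect(c)[2]*cv2.boundingRect(c)[3])
P=np.array([onz(S,*q[0],.012)[:2]*1000 for q in c],np.float32);print("tray",cv2.minAreaRect(P))
from rob import *
y=np.radians(6.3);t=np.array([.5139,-.4253,.165]);q=quat(y)
move_l([*t[:2],.165],.2,q);hold(.3);s=state();print(s["time"],s["ee_pos"],ft(3))
d=get_image("top");e=get_image("scene")
o=np.zeros((600,800,3),np.uint8);a=cv2.resize(d["frame"][120:300,300:460],None,fx=2.5,fy=2.5,interpolation=cv2.INTER_CUBIC);b=cv2.resize(e["frame"][40:260,270:510],None,fx=1.66,fy=1.66)
o[:a.shape[0],:400]=a;o[:b.shape[0],400:400+b.shape[1]]=b;cv2.imwrite("pics/overtray.png",o)
E
```

```text
tray ((509.3033447265625, -412.42974853515625), (254.364501953125, 130.5906524658203), 6.376866340637207)
25.3917 [ 0.51413039 -0.4248735   0.16509775] [-0.02352419 -0.17024341 -4.3950634 ]
```

View pics/overtray.png

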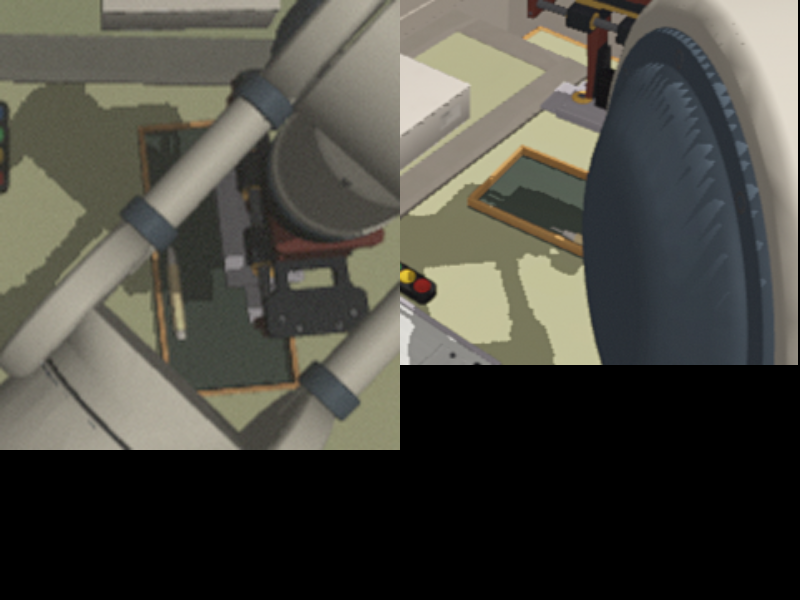

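The carrier is over the tray on the side away from the pin vice, which is at about (177,300) in the crop. The two cameras' tray centres agree to about 3 mm. Next I'll lower it by feel.

```bash
python3 - <<'E'
from rob import *
y=np.radians(6.3);t=np.array([.5139,-.4253]);q=quat(y)
move_l([*t,.075],.12);move_l([*t,.045],.06);hold(.1);b=ft(5);m0=state()["moment"]
print(b,state()["ee_pos"])
for z in np.arange(.043,.0275,-.0007):
    move_l([*t,z],.015);f=ft(2)-b
    if f[2]>1.2:break
print(z,f,state()["ee_pos"],state()["moment"]-m0,state()["time"])
if f[2]>1.2:
    z-=.0007;move_l([*t,z],.01);print(ft(2)-b,state()["ee_pos"])
    gripper_open();hold(.2);print(ft(2)-b,state()["finger_gap"])
    move_l([*t,z+.1],.12);move_l([.45,-.2,.35],.3);hold(.3)
    import cv2
    d=get_image("top");e=get_image("scene");np.savez("top1.npz",**d);np.savez("scene1.npz",**e)
    o=np.zeros((600,800,3),np.uint8);a=cv2.resize(d["frame"][150:290,340:430],None,fx=4.2,fy=4.2,interpolation=cv2.INTER_CUBIC);c=cv2.resize(e["frame"][110:230,300:480],None,fx=2.3,fy=2.3,interpolation=cv2.INTER_CUBIC)
    o[:a.shape[0],:a.shape[1]]=a;o[:c.shape[0],380:380+c.shape[1]]=c[:,:420];cv2.imwrite("pics/placed.png",o)
print(state()["time"],state()["ee_pos"])
E
```

```text
[ 0.0554765   0.19856867 -3.97335434] [ 0.51415962 -0.425559    0.04571678]
0.03250000000000001 [-1.63851118  0.24858024  3.00248738] [ 0.5139736  -0.42536714  0.03306345] [ 0.14289355  0.21733888 -0.0561997 ] 31.8417
[-4.15940084  3.05200197  9.59101919] [ 0.51398786 -0.42538378  0.0330326 ]
[-0.13287452 -0.71413394  4.47918876] 0.0877803757889724
36.0417 [ 0.44999668 -0.20029199  0.34959112]
```

View pics/placed.png

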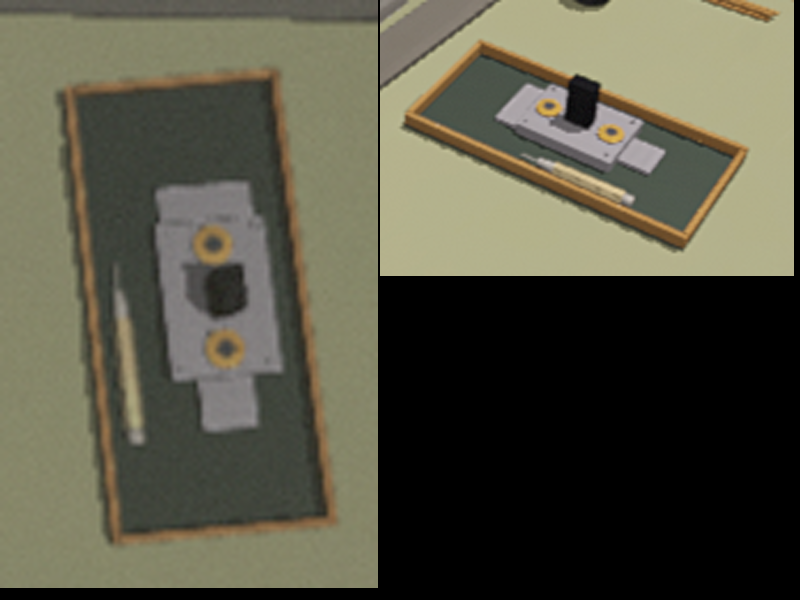

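The carrier lies flat and upright inside the tray, with rings at (212,243) and (225,348) in the crop. It is clear of the walls and of the pin vice at (128,370), which hasn't moved.

```bash
python3 - <<'E'
from bench import *
job_done();print(state()["time"])
E
```

```text
the job is handed in; nothing more can be done
the job is handed in; nothing more can be done
```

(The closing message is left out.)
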